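Raise a slumped chromatography plate two notches on its drying stand

ROBOT

A 7-joint arm with a two-finger parallel gripper is mounted at the origin on the work surface; the furniture and walls round the work are solid. World frame = base frame: x ahead of the robot, y to its left, z up, the work surface at z = 0. Lengths are in m, angles in rad, forces in N, time in s.
With the tool pointing down it reaches from about 0.4 to 0.925 m from the base axis. Payload 5.6 kg.
Tool frame: the origin (TCP) lies between the finger pads; the fingertips stand 17 mm ahead of it and the grasp point (between the pads) lies 2 mm behind it; z points along the fingers, y is the line along which they close (so a half turn about z gives the same grasp; the last joint's range is limited). The gripper opens to 85 mm and grips with 20 to 120 N. Pads are 22 mm wide; open, the fingers measure 114 mm over their backs; the gripper's body (76 mm by 85 mm) begins 54 mm behind the grasp point. The pads swing forward as they close: fully open they stand 13 mm farther back than shut.
Start: joints at [1.131, 0.468, -0.012, 1.603, 0.006, 1.071, -0.056], TCP at [0.251, -0.6, 0.248] pointing down, gripper open.
Joint ranges: [-2.53, 2.53], [-0.31, 2.02], [-1.57, 1.55], [0.28, 2.44], [-1.29, 4.43], [0.15, 1.84], [-2.92, 2.92]. Speed limits (rad/s): [2.57, 2.57, 3.14, 3.14, 3.14, 3.14, 3.14].

INTERFACE

Orientations are given as a unit quaternion [w, x, y, z].
In Python, from workcell import manip, grab_frame, camera_model, ticket gives the robot as it stands.
- The arm moves only by the tool apply_moves, never from a script. Its argument "rows" is a list of rows, each an object of numbers: "jaw": the finger opening in mm, from 0 to 85.4; "tx", "ty", "tz": the shift along the world's x, y, z normalised to -1 to 1, where 1 is 100 cm; "roll": the turn about the world's z normalised to -1 to 1, where 1 is 180 degrees. A call has 1 to 12 rows; each row is the pose to reach, as a shift and turn from the pose commanded when the call began, turning the shorter way round; what a row does not reach only later rows make up. A row lasts 1/10 s, in which the tool goes at most 50 mm and 8.59 degrees, less where a joint would pass 70% of its speed; a pose out of reach is approached as far as the arm can. A call with a number of a shift or a turn outside -1 to 1 is refused whole. A call with a gripper value outside its range is refused whole. The fingers move at their own pace and stop on an object; "newtons" is the grip in N (left out, the last holds). Time passes only in rows, so rows that repeat a pose let the fingers close. It gives the time, the measured TCP pose, the force, the opening and the grip force at its end, in the units of the state.
- manip.get_obs(): the state, without advancing time (a new reading comes with each control period).
- grab_frame(name): name is "side" or "top" or "wrist"; returns the picture (400x640x3 uint8, red, green, blue); there is no depth.
- camera_model(name): a dict with "camera_matrix" (3x3 intrinsics, pixels), "rvec" (rotation vector, rad) and "tvec" (3), from world to camera coordinates, as OpenCV has them. Camera axes: x right, y down, z forward; pixel columns grow to the right and rows downward; lengths in m; the calibration is good to about 2 mm. The wrist camera is an equidistant fisheye: a pixel r from the principal point sees the ray r / f radians off the axis. A picture is of the moment at which its call begins: read the wrist's pose just before it. camera_model takes no time and is no camera call; for the wrist camera it gives the pose at the moment of the call.
- ticket.finish_job(): hands the job in; it is judged then, once.
The state is a dict: "time_s": time; "qpos": joint angles; "dq": joint speeds; "tau": joint torques, N m; "tcp_pos": TCP position; "orientation": TCP orientation; "ft_force": force on the tool from outside, world axes, zero at the start; "torque": the same for the moment, N m; "opening": finger opening in m; "grasp_force": force on a finger pad.
Only numpy, scipy, OpenCV 4.12 (cv2) and the standard library are available. Lean on these libraries where they do the work, as an engineer would, in place of code of your own. Each camera call takes 0.05 s, during which the arm holds its last target. There are 200 camera calls.

TASK

The coated glass plate leans too flat on its notched drying stand: work its foot along the rails towards the back panel, without lifting the plate out, until it has dropped behind the second step beyond the one it stands behind now, at both rails and no further. Then press down on the top edge of the plate, gently but so that it is felt, to make sure the foot bears on that step, and leave it leaning against the panel; do not shift the glassware round the stand.

Things in the scene. Friction and masses are not known exactly. Their poses are not given: they have to be found in the camera images.
- stand: Fixed bare stainless-steel drying stand, 185 x 140 mm, 213 mm tall, with two white notched rails and an upright back panel. Origin: underside of the 5 mm base sheet, 70 mm in front of the panel's face, midway across. +x: level, from the open front (x = -95 mm) to the panel (face at x = +70 mm, 140 mm wide, top at 213 mm); +y left seen from the front; z up.
- stand_start (a point): Point midway between the rails, at the bottom of the upright face of the first step, behind which the plate stands at the start (stand x = -71.4 mm, z = 12 mm); axes as the stand's. The rails run along x, each 22 mm wide, 38 to 60 mm either side of the middle; between them is an open channel 76 mm wide, down to the base sheet (z = 5 mm) and open at the front.
- stand_step (a point): The same point of the wanted third step (stand x = -29.4 mm, z = 12 mm). Step faces look to the panel, at stand x = -71.4, -50.4, -29.4, -8.4 mm; an end block at +12.6 mm. From each step's bottom (z = 12 mm) a ramp climbs towards the panel to the next crest (z = 18 mm): a foot pushed to the panel climbs, drops 6 mm behind the next step and cannot slide back.
- plate_foot_left (a point): Left end (stand +y side) of the front edge of the plate's foot: the edge that bears on the step. Plate: loose stiff glass, 200 mm long, 100 wide, 6 thick, 0.18 to 0.34 kg, pale coating on its front, smooth. Axes: z up along its length, y across to the left, x through the thickness to the panel. It slopes 47 degrees at first, 62 behind the wanted step. Pushing the foot up a ramp takes 3 to 15 N.
- plate_foot_right (a point): Right end (stand -y side) of the same foot edge; same axes. The 6 mm end face falls from this edge towards the panel, so it climbs a crest first: the push falls off, but the end face still hangs on the crest, this edge 1 to 4 mm short of the step. Carried some 4 mm further it drops home: edge at the step, 4 mm above the notch floor (hanging: 6 to 8 mm).
- plate_top (a point): Middle of the plate's top edge on the coated front side, the highest line of the plate as it leans, about 5 mm in front of the panel's face; axes as the plate's.
- beaker: Bystander: small clear beaker, 46 mm across, 60 mm tall, origin under its centre, z up.
- amber_bottle: Bystander: amber bottle with a black cap, 60 mm across, 118 mm tall, origin under its centre, z up.
- petri: Bystander: flat clear petri dish, 60 mm across, 16 mm tall, origin under its centre, z up.

How it is judged:
On the way, in this order (a step that is already met when the one before it is completed fails the run):
1. the plate's foot lies behind the third step at both rails (x of plate_foot_left in the frame of stand_step between -0.0015 and 0.004 m and z of plate_foot_left in the frame of stand_step between -0.001 and 0.0062 m and x of plate_foot_right in the frame of stand_step between -0.0015 and 0.004 m and z of plate_foot_right in the frame of stand_step between -0.001 and 0.0062 m), for 0.2 s.
2. with the foot there, the plate is pressed at its top edge with more than 3 N (all of step 1 and contact force between the fingers and plate above 3 N and distance between the grasp point and plate_top below 0.07 m), for 0.1 s.
At the end, for the whole second after the job is handed in: Both ends of the plate's foot edge stand in the notch behind the third step: -1.5 to +4 mm from its upright face along the rails and less than 6.2 mm above the notch floor; the plate leans on the panel with its top edge within 15 mm of it, at 25 to 32 degrees from upright, at rest (all of step 1 and x of plate_top in the frame of stand between 0.055 and 0.072 m and angle between plate_top's own z axis and vertical between 0.43 and 0.57 rad and linear speed of plate below 0.01 m/s); the robot touches nothing.
It fails at once if the plate is lifted out of the rails (foot more than 40 mm above the notch floor) (z of any of plate_foot_left, plate_foot_right in the frame of stand_step above 0.04 m).
It fails at once if the glass plate is pressed or squeezed with more than 35 N (contact force between the fingers and plate above 35 N).
It fails at once if the small beaker is shifted by more than 20 mm (distance of beaker from where it was at the start of the episode above 0.02 m).
It fails at once if the amber bottle is shifted by more than 20 mm (distance of amber_bottle from where it was at the start of the episode above 0.02 m).
It fails at once if the petri dish is shifted by more than 20 mm (distance of petri from where it was at the start of the episode above 0.02 m).
It also fails if it takes over 69 s, if anything falls off the work surface, if the arm or the gripper's body presses on something with over 40 N, if the wrist force passes 120 N, or if a joint passes its speed limit or range.

## Working session

There is one attempt and no reset: what is moved stays moved. The work goes in short steps, Python scripts to look and compute and a tool call to move; the robot and the scene stay as the last step left them, time stands still between calls to the robot, and variables do not carry over. Pictures are saved under pics/ and viewed, at most 10 in all, crops included, and the job is handed in when it is done.

Besides the shell and the picture viewer there is one more tool, called after ">>>" by a JSON object that holds its "api" and its "payload". apply_moves: Moves the arm, as the interface text tells. Its arguments: {"type":"object","properties":{"rows":{"type":"array","items":{"type":"object","properties":{"jaw":{"type":"number"},"tx":{"type":"number"},"ty":{"type":"number"},"tz":{"type":"number"},"roll":{"type":"number"}}}},"newtons":{"type":"number"}},"required":["rows"]}

```bash
mkdir -p pics
python3 - <<'E'
from workcell import manip, grab_frame, camera_model
import cv2,numpy as np
o=manip.get_obs();print(o)
for n in("side","top"):
    im=grab_frame(n);cv2.imwrite(f"pics/{n}0.png",im[:,:,::-1])
    m=camera_model(n);R=cv2.Rodrigues(np.array(m["rvec"]))[0];print(n,m["camera_matrix"],(-R.T@np.ravel(m["tvec"])),R)
E
```

```text
{'time_s': 0.0, 'qpos': array([ 1.13100984,  0.46836544, -0.01159869,  1.60361509,  0.00597338,
        1.07144472, -0.0562978 ]), 'dq': array([-4.20844931e-04, -2.90364644e-05, -9.55775828e-05,  6.66533466e-04,
        1.58705747e-03, -6.27994999e-04, -2.79699765e-04]), 'tau': array([-3.33202888e-04, -5.32397890e+01,  2.13914097e-02, -2.51306874e+01,
        1.13642769e-02,  7.88239675e-03,  3.17052002e-05]), 'tcp_pos': array([ 0.25093196, -0.59902997,  0.24734946]), 'orientation': array([-8.69634123e-04,  9.80391843e-01,  1.97055898e-01, -2.27890056e-04]), 'ft_force': array([ 0.1026295 ,  0.84299837, -0.71638746]), 'torque': array([ 0.04055233,  0.06576931, -0.039211  ]), 'grasp_force': 0.0, 'opening': 0.08535743214908917}
side [[386.34190884   0.         323.02667993]
 [  0.         386.34190884 193.85952314]
 [  0.           0.           1.        ]] [0.15227341 0.45437986 0.68914352] [[-0.83072692 -0.55638672 -0.01807239]
 [-0.35875678  0.55990984 -0.74685644]
 [ 0.42565991 -0.61395016 -0.66473968]]
top [[464.23353198   0.         313.32180664]
 [  0.         464.23353198 204.09694711]
 [  0.           0.           1.        ]] [ 0.46373575 -0.09724022  1.0554923 ] [[ 0.01939279 -0.99971247 -0.01410296]
 [-0.99904924 -0.01882521 -0.03932205]
 [ 0.03904525  0.01485211 -0.99912706]]
```

View pics/side0.png

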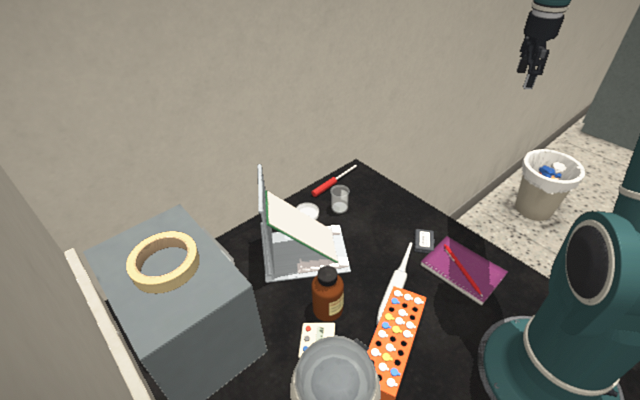

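View pics/top0.png

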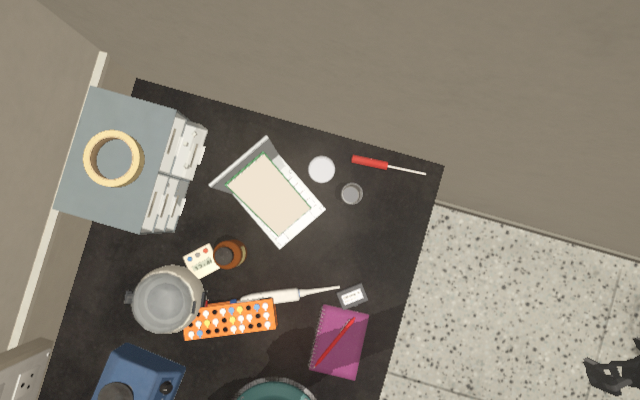

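The side view shows the stand at about (300,235), with the plate leaning on the panel, the bottle at (327,290), and the beaker and petri dish behind. In the top view the panel top runs from (210,185) to (268,138) and the front base edge from (280,247) to (325,208). The petri dish is at (321,169), the beaker at (351,193) and the bottle at (228,255).

```bash
cat > h.py <<'E'
from workcell import manip, grab_frame, camera_model
import cv2,numpy as np
def ray(n,px,m=None):
    m=m or camera_model(n);K=np.array(m["camera_matrix"]);R=cv2.Rodrigues(np.array(m["rvec"]))[0]
    C=-R.T@np.ravel(m["tvec"]);p=np.array(px,float).reshape(-1,2)
    d=np.c_[(p[:,0]-K[0,2])/K[0,0],(p[:,1]-K[1,2])/K[1,1]]
    if n=="wrist":
        r=np.linalg.norm(d,axis=1);d=np.c_[d*(np.sin(r)/np.maximum(r,1e-9))[:,None],np.cos(r)]
    else: d=np.c_[d,np.ones(len(d))]
    return C,d@R
def onz(n,px,z,m=None):
    C,d=ray(n,px,m);return C+d*((z-C[2])/d[:,2])[:,None]
def px(n,P,m=None):
    m=m or camera_model(n);K=np.array(m["camera_matrix"]);R=cv2.Rodrigues(np.array(m["rvec"]))[0]
    c=np.atleast_2d(P)@R.T+np.ravel(m["tvec"])
    if n=="wrist":
        h=np.linalg.norm(c[:,:2],axis=1);c=np.c_[c[:,:2]*(np.arctan2(h,c[:,2])/np.maximum(h,1e-9))[:,None],np.ones(len(c))]
    c=c/c[:,2:];return (c@K.T)[:,:2]
E
python3 - <<'E'
from h import *
im=cv2.imread("pics/top0.png")[125:260,195:365]
cv2.imwrite("pics/c1.png",cv2.resize(im,None,fx=4.4,fy=4.4,interpolation=cv2.INTER_CUBIC))
a=onz("top",[(325,208),(280,247)],.005);b=onz("top",[(210,185),(268,138)],.213)
print(a,b)
for l,r in((a[1],a[0]),(b[0],b[1])): print(np.linalg.norm(l-r),np.degrees(np.arctan2(*(l-r)[1::-1])))
x=(b.mean(0)-a.mean(0))[:2];print(np.linalg.norm(x),np.degrees(np.arctan2(x[1],x[0])))
print(onz("top",[(321,169),(351,193),(228,255)],.03))
E
```

```text
[[ 0.49644746 -0.10822495  0.005     ]
 [ 0.40639949 -0.00824077  0.005     ]] [[5.27980654e-01 1.04515533e-01 2.13000000e-01]
 [6.16070473e-01 5.24494582e-04 2.13000000e-01]]
0.13455657970519433 132.00690080565363
0.136286287661018 130.26761769665686
0.16374084394850907 42.56228403769674
[[ 0.58198794 -0.09750721  0.03      ]
 [ 0.52992453 -0.16480041  0.03      ]
 [ 0.38784755  0.10412496  0.03      ]]
```

View pics/c1.png

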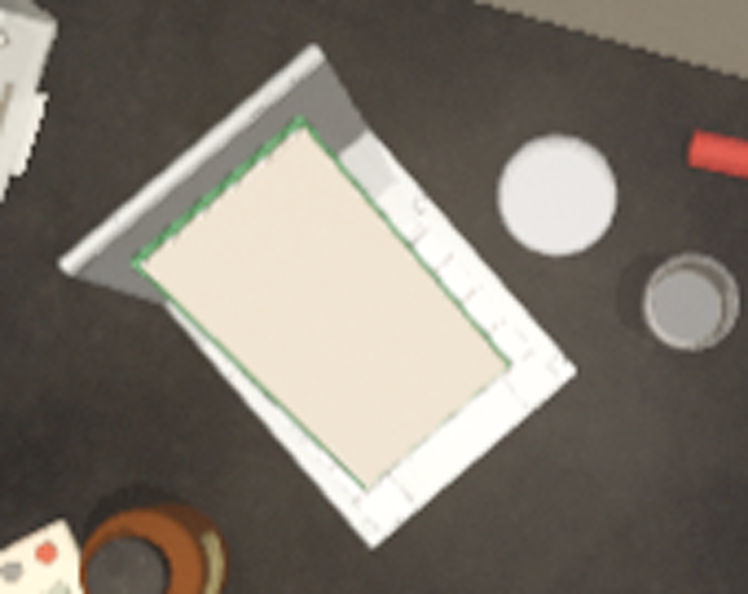

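The crop shows the foot edge from about (367,488) to (510,365), the plate top edge from (135,263) to (302,122), and the base front corners at (373,547) and (573,370).

Run:
```python
from h import *
f=lambda L:[(x/4.4+195-.4,y/4.4+125-.4) for x,y in L]
for nm,L,z in(("base",[(373,547),(575,370)],.005),("foot",[(367,488),(511,365)],.016),("top",[(135,263),(302,120)],.162),("panel",[(62,268),(318,48)],.213)):
    p=onz("top",f(L),z);d=p[0]-p[1];print(nm,p.round(4).tolist(),p.mean(0).round(4),np.linalg.norm(d).round(4),np.degrees(np.arctan2(d[1],d[0]))-90)
```

```text
base [[0.4021, -0.0069, 0.005], [0.4949, -0.1089, 0.005]] [ 0.4485 -0.0579  0.005 ] 0.1379 42.317106774712954
foot [[0.4325, -0.0041, 0.016], [0.4965, -0.0761, 0.016]] [ 0.4645 -0.0401  0.016 ] 0.0963 41.6131169095562
top [[0.5336, 0.0871, 0.162], [0.5981, 0.0151, 0.162]] [0.5659 0.0511 0.162 ] 0.0967 41.8186251959433
panel [[0.527, 0.1069, 0.213], [0.6206, 0.0027, 0.213]] [0.5738 0.0548 0.213 ] 0.1401 41.940014968273346
```

>>> {"api": "apply_moves", "payload": {"rows": [{"tx": 0.188,"ty": 0.536,"tz": -0.05,"roll": 0.107,"jaw": 20},{"tx": 0.188,"ty": 0.536,"tz": -0.05,"roll": 0.107,"jaw": 20},{"tx": 0.188,"ty": 0.536,"tz": -0.05,"roll": 0.107,"jaw": 20},{"tx": 0.188,"ty": 0.536,"tz": -0.05,"roll": 0.107,"jaw": 20},{"tx": 0.188,"ty": 0.536,"tz": -0.05,"roll": 0.107,"jaw": 20},{"tx": 0.188,"ty": 0.536,"tz": -0.05,"roll": 0.107,"jaw": 20},{"tx": 0.188,"ty": 0.536,"tz": -0.05,"roll": 0.107,"jaw": 20},{"tx": 0.188,"ty": 0.536,"tz": -0.05,"roll": 0.107,"jaw": 20},{"tx": 0.188,"ty": 0.536,"tz": -0.05,"roll": 0.107,"jaw": 20},{"tx": 0.188,"ty": 0.536,"tz": -0.05,"roll": 0.107,"jaw": 20},{"tx": 0.188,"ty": 0.536,"tz": -0.05,"roll": 0.107,"jaw": 20},{"tx": 0.188,"ty": 0.536,"tz": -0.05,"roll": 0.107,"jaw": 20}]}}

```text
time_s: 1.3
tcp_pos: [0.4399, -0.0588, 0.1981]
orientation: [-0.001, 0.933, 0.361, 0.0]
ft_force: [-1.0, -1.3, 0.4]
opening: 0.0196
grasp_force: 0.0
```

>>> {"api": "apply_moves", "payload": {"rows": [{"tx": 0,"ty": 0},{"tx": 0,"ty": 0}]}}

```text
$.rows[0]: bad value
```

Run:
```python
from h import *
m=camera_model("wrist");im=grab_frame("wrist");cv2.imwrite("pics/w1.png",im[:,:,::-1])
np.save("w1.npy",m,allow_pickle=True)
o=manip.get_obs();print(o["tcp_pos"],o["orientation"],o["ft_force"],m["camera_matrix"])
u=np.array([np.cos(np.radians(42)),np.sin(np.radians(42)),0]);v=np.array([-u[1],u[0],0]);O=np.array([.5185,.0069,0])
for x,y,z in((-95,70,5),(-95,-70,5),(-71.4,50,16),(-71.4,-50,16),(-95,38,18)):print(x,y,z,px("wrist",O+(x*u+y*v)/1e3+[0,0,z/1e3],m))
```

```text
[ 0.44042461 -0.05734003  0.19804543] [-1.03238143e-03  9.32166871e-01  3.62026598e-01  7.75151712e-04] [ 1.39330781  2.43713747 -0.80886148] [[309.70691629   0.         320.93703763]
 [  0.         309.70691629 199.88278506]
 [  0.           0.           1.        ]]
-95 70 5 [[260.08850802 170.94982096]]
-95 -70 5 [[390.00757392 171.89942117]]
-71.4 50 16 [[276.32700856 150.96327354]]
-71.4 -50 16 [[374.64732797 151.75159537]]
-95 38 18 [[288.30496459 173.89000925]]
```

View pics/w1.png

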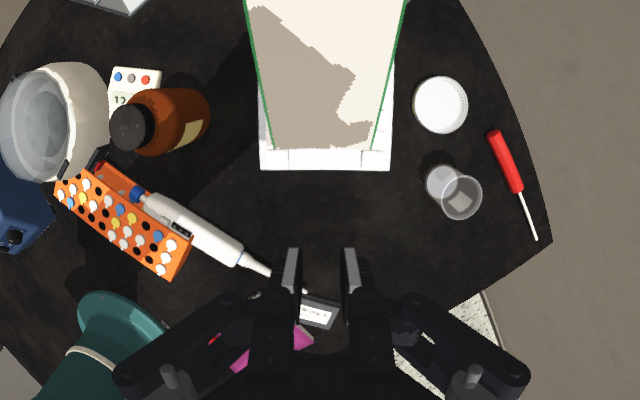

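The wrist view shows the base corners at (260,170) and (391,171) and the foot edge near row 150 from 274 to 371. This agrees with the estimated stand pose to about 1–2 mm. I'll descend in front of the foot.

>>> {"api": "apply_moves", "payload": {"rows": [{"tx": 0.003,"ty": -0.003,"tz": -0.05,"roll": 0,"jaw": 20},{"tx": 0.003,"ty": -0.003,"tz": -0.1,"roll": 0,"jaw": 20},{"tx": 0.003,"ty": -0.003,"tz": -0.14,"roll": 0,"jaw": 20},{"tx": 0.003,"ty": -0.003,"tz": -0.16,"roll": 0,"jaw": 20},{"tx": 0.003,"ty": -0.003,"tz": -0.168,"roll": 0,"jaw": 20},{"tx": 0.003,"ty": -0.003,"tz": -0.168,"roll": 0,"jaw": 20},{"tx": 0.003,"ty": -0.003,"tz": -0.168,"roll": 0,"jaw": 20}]}}

```text
time_s: 2.05
tcp_pos: [0.4429, -0.0667, 0.0311]
orientation: [0.0, 0.934, 0.358, 0.001]
ft_force: [0.7, 0.3, 0.2]
opening: 0.0197
grasp_force: 0.0
```

```bash
cat >> h.py <<'E'
U=np.array([np.cos(np.radians(42)),np.sin(np.radians(42)),0]);V=np.array([-U[1],U[0],0]);O=np.array([.5185,.0069,0])
def W(x,y,z): return O+(x*U+y*V)/1e3+[0,0,z/1e3]
def S(p): d=np.array(p)-O;return np.round([d@U*1e3,d@V*1e3,d[2]*1e3],1)
def st():
    o=manip.get_obs();q=o["orientation"];f=o["ft_force"]
    print(o["time_s"],"tcp stand",S(o["tcp_pos"]),"yaw",np.degrees(2*np.arctan2(q[2],q[1])).round(2),"F stand",(f@U).round(2),(f@V).round(2),f[2].round(2))
E
python3 -c "
from h import *
st();m=camera_model('wrist');R=cv2.Rodrigues(np.array(m['rvec']))[0];print(S(-R.T@np.ravel(m['tvec'])))"
```

```text
2.05 tcp stand [-105.4   -4.1   31.1] yaw 41.98 F stand 0.73 -0.19 0.18
[-19.5  -3.5 157.7]
```

>>> {"api": "apply_moves", "payload": {"rows": [{"tx": 0.004,"ty": 0.008,"tz": -0.004,"roll": 0,"jaw": 20},{"tx": 0.008,"ty": 0.013,"tz": -0.004,"roll": 0,"jaw": 20},{"tx": 0.011,"ty": 0.016,"tz": -0.004,"roll": 0,"jaw": 20},{"tx": 0.011,"ty": 0.016,"tz": -0.004,"roll": 0,"jaw": 20}]}}

```text
time_s: 2.45
tcp_pos: [0.4542, -0.0497, 0.0268]
orientation: [0.0, 0.933, 0.359, 0.001]
ft_force: [-0.2, 0.1, 0.5]
opening: 0.0201
grasp_force: 0.0
```

```bash
python3 -c "
from h import *
st();m=camera_model('wrist');cv2.imwrite('pics/w2.png',grab_frame('wrist')[:,:,::-1])"
```

```text
2.45 tcp stand [-85.7   1.   26.8] yaw 42.07 F stand -0.09 0.17 0.5
```

View pics/w2.png

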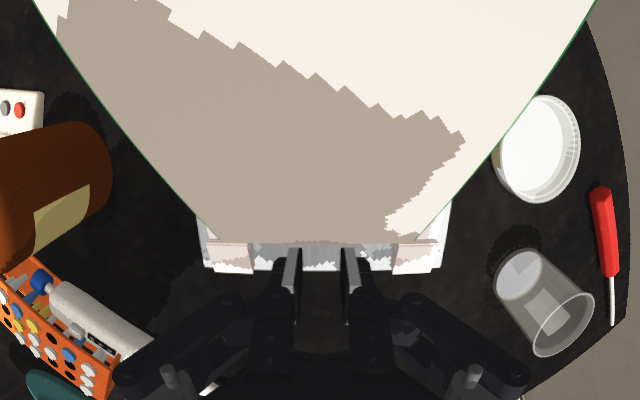

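The fingers are centred in the channel (fingers at columns 270–370, rail inner edges at 253 and 393), just short of the foot edge at row ~243. I'll push slowly now.

>>> {"api": "apply_moves", "payload": {"rows": [{"tx": 0.0015,"ty": 0.0013,"tz": 0,"roll": 0,"jaw": 20},{"tx": 0.003,"ty": 0.0027,"tz": 0,"roll": 0,"jaw": 20},{"tx": 0.0045,"ty": 0.004,"tz": 0,"roll": 0,"jaw": 20},{"tx": 0.0052,"ty": 0.0047,"tz": 0,"roll": 0,"jaw": 20},{"tx": 0.0052,"ty": 0.0047,"tz": 0,"roll": 0,"jaw": 20}]}}

```text
time_s: 3.0
tcp_pos: [0.457, -0.0471, 0.0261]
orientation: [0.0, 0.934, 0.358, -0.002]
ft_force: [-3.8, -3.9, 2.4]
opening: 0.0199
grasp_force: 2.6
```

```bash
python3 -c "
from h import *
st()"
```

```text
3.0 tcp stand [-81.9   1.   26.1] yaw 41.92 F stand -5.46 -0.37 2.44
```

>>> {"api": "apply_moves", "payload": {"rows": [{"tx": 0.0007,"ty": 0.0007,"tz": 0,"roll": 0,"jaw": 20},{"tx": 0.0015,"ty": 0.0013,"tz": 0,"roll": 0,"jaw": 20},{"tx": 0.0022,"ty": 0.002,"tz": 0,"roll": 0,"jaw": 20},{"tx": 0.003,"ty": 0.0027,"tz": 0,"roll": 0,"jaw": 20},{"tx": 0.0037,"ty": 0.0033,"tz": 0,"roll": 0,"jaw": 20},{"tx": 0.0045,"ty": 0.004,"tz": 0,"roll": 0,"jaw": 20},{"tx": 0.0052,"ty": 0.0047,"tz": 0,"roll": 0,"jaw": 20},{"tx": 0.0059,"ty": 0.0054,"tz": 0,"roll": 0,"jaw": 20},{"tx": 0.0059,"ty": 0.0054,"tz": 0,"roll": 0,"jaw": 20},{"tx": 0.0059,"ty": 0.0054,"tz": 0,"roll": 0,"jaw": 20}]}}

```text
time_s: 4.0
tcp_pos: [0.4581, -0.0457, 0.0257]
orientation: [0.001, 0.934, 0.356, -0.007]
ft_force: [-13.3, -13.7, 15.1]
opening: 0.0198
grasp_force: 9.6
```

```bash
python3 -c "
from h import *
st()"
```

```text
4.0 tcp stand [-80.1   1.3  25.7] yaw 41.72 F stand -19.09 -1.27 15.1
```

>>> {"api": "apply_moves", "payload": {"rows": [{"tx": -0.006,"ty": -0.0054,"tz": 0,"roll": 0,"jaw": 20},{"tx": -0.0104,"ty": -0.0094,"tz": 0,"roll": 0,"jaw": 20},{"tx": -0.0104,"ty": -0.0094,"tz": -0.001,"roll": 0,"jaw": 20},{"tx": -0.0104,"ty": -0.0094,"tz": -0.002,"roll": 0,"jaw": 20},{"tx": -0.0104,"ty": -0.0094,"tz": -0.003,"roll": 0,"jaw": 20},{"tx": -0.0104,"ty": -0.0094,"tz": -0.003,"roll": 0,"jaw": 20}]}}

```text
time_s: 4.6
tcp_pos: [0.4542, -0.0493, 0.0231]
orientation: [-0.0, 0.933, 0.359, 0.0]
ft_force: [-0.1, -0.7, 0.3]
opening: 0.0199
grasp_force: 0.0
```

```bash
python3 -c "
from h import *
st();cv2.imwrite('pics/s2.png',cv2.resize(grab_frame('side')[180:300,230:390,::-1],None,fx=4,fy=4,interpolation=cv2.INTER_CUBIC))"
```

```text
4.6 tcp stand [-85.4   1.2  23.1] yaw 42.03 F stand -0.5 -0.45 0.26
```

View pics/s2.png

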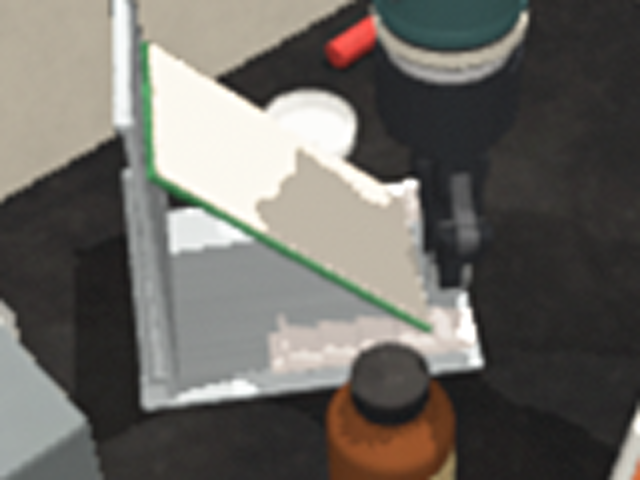

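The plate still sits in the first notch, with its near foot corner at crop (430,328), and the fingers are just in front of it. I'll probe down for the channel floor.

>>> {"api": "apply_moves", "payload": {"rows": [{"tx": 0,"ty": 0,"tz": -0.001,"roll": 0,"jaw": 20},{"tx": 0,"ty": 0,"tz": -0.002,"roll": 0,"jaw": 20},{"tx": 0,"ty": 0,"tz": -0.003,"roll": 0,"jaw": 20},{"tx": 0,"ty": 0,"tz": -0.004,"roll": 0,"jaw": 20},{"tx": 0,"ty": 0,"tz": -0.004,"roll": 0,"jaw": 20}]}}

```text
time_s: 5.15
tcp_pos: [0.4542, -0.0496, 0.022]
orientation: [0.001, 0.934, 0.359, -0.0]
ft_force: [-9.3, 0.9, 39.5]
opening: 0.0201
grasp_force: 19.4
```

>>> {"api": "apply_moves", "payload": {"rows": [{"tx": 0,"ty": 0,"tz": 0.005,"roll": 0,"jaw": 20},{"tx": 0.0015,"ty": 0.0013,"tz": 0.005,"roll": 0,"jaw": 20},{"tx": 0.003,"ty": 0.0027,"tz": 0.005,"roll": 0,"jaw": 20},{"tx": 0.0037,"ty": 0.0033,"tz": 0.0055,"roll": 0,"jaw": 20},{"tx": 0.0045,"ty": 0.004,"tz": 0.006,"roll": 0,"jaw": 20},{"tx": 0.0052,"ty": 0.0047,"tz": 0.0065,"roll": 0,"jaw": 20},{"tx": 0.0059,"ty": 0.0054,"tz": 0.007,"roll": 0,"jaw": 20},{"tx": 0.0067,"ty": 0.006,"tz": 0.0075,"roll": 0,"jaw": 20},{"tx": 0.0074,"ty": 0.0067,"tz": 0.008,"roll": 0,"jaw": 20},{"tx": 0.0074,"ty": 0.0067,"tz": 0.008,"roll": 0,"jaw": 20}]}}

```text
time_s: 6.15
tcp_pos: [0.4615, -0.0428, 0.0274]
orientation: [-0.0, 0.934, 0.358, 0.0]
ft_force: [-1.4, -0.7, -1.5]
opening: 0.0199
grasp_force: 0.9
```

```bash
python3 -c "
from h import *
st()"
```

```text
6.15 tcp stand [-75.6   1.2  27.4] yaw 42.01 F stand -1.57 0.41 -1.53
```

>>> {"api": "apply_moves", "payload": {"rows": [{"tx": 0.0007,"ty": 0.0007,"tz": 0.0003,"roll": 0,"jaw": 20},{"tx": 0.0015,"ty": 0.0013,"tz": 0.0007,"roll": 0,"jaw": 20},{"tx": 0.0022,"ty": 0.002,"tz": 0.001,"roll": 0,"jaw": 20},{"tx": 0.003,"ty": 0.0027,"tz": 0.0014,"roll": 0,"jaw": 20},{"tx": 0.0037,"ty": 0.0033,"tz": 0.0017,"roll": 0,"jaw": 20},{"tx": 0.0045,"ty": 0.004,"tz": 0.002,"roll": 0,"jaw": 20},{"tx": 0.0052,"ty": 0.0047,"tz": 0.0024,"roll": 0,"jaw": 20},{"tx": 0.0059,"ty": 0.0054,"tz": 0.0027,"roll": 0,"jaw": 20},{"tx": 0.0067,"ty": 0.006,"tz": 0.003,"roll": 0,"jaw": 20},{"tx": 0.0074,"ty": 0.0067,"tz": 0.0034,"roll": 0,"jaw": 20}]}}

```text
time_s: 7.15
tcp_pos: [0.4693, -0.0361, 0.0309]
orientation: [0.0, 0.934, 0.358, 0.001]
ft_force: [0.6, -0.4, 0.9]
opening: 0.02
grasp_force: 0.2
```

```bash
python3 -c "
from h import *
st()"
```

```text
7.15 tcp stand [-65.3   1.   30.9] yaw 42.0 F stand 0.22 -0.7 0.93
```

>>> {"api": "apply_moves", "payload": {"rows": [{"tx": 0.0007,"ty": 0.0007,"tz": 0,"roll": 0,"jaw": 20},{"tx": 0.0015,"ty": 0.0013,"tz": 0,"roll": 0,"jaw": 20},{"tx": 0.0022,"ty": 0.002,"tz": 0,"roll": 0,"jaw": 20},{"tx": 0.003,"ty": 0.0027,"tz": 0,"roll": 0,"jaw": 20},{"tx": 0.0037,"ty": 0.0033,"tz": 0,"roll": 0,"jaw": 20},{"tx": 0.0045,"ty": 0.004,"tz": 0,"roll": 0,"jaw": 20},{"tx": 0.0045,"ty": 0.004,"tz": 0,"roll": 0,"jaw": 20}]}}

```text
time_s: 7.85
tcp_pos: [0.4726, -0.0328, 0.0305]
orientation: [0.0, 0.934, 0.358, -0.001]
ft_force: [-1.3, -3.1, -0.8]
opening: 0.02
grasp_force: 1.5
```

```bash
python3 -c "
from h import *
st();cv2.imwrite('pics/s3.png',cv2.resize(grab_frame('side')[180:300,230:390,::-1],None,fx=4,fy=4,interpolation=cv2.INTER_CUBIC))"
```

```text
7.85 tcp stand [-60.7   1.2  30.5] yaw 41.97 F stand -3.0 -1.42 -0.76
```

View pics/s3.png

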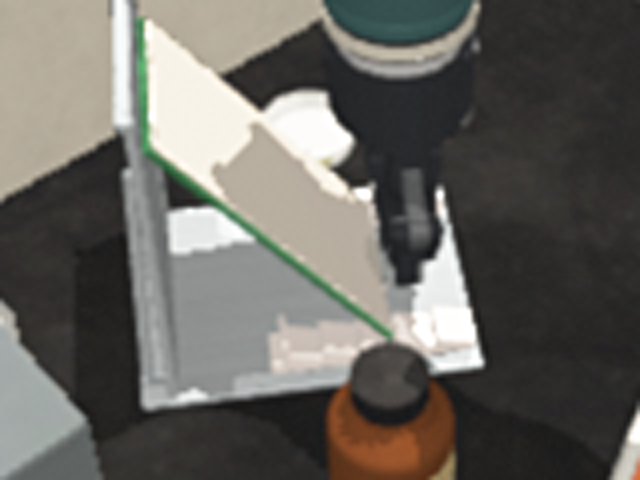

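The foot is at about the second step, with its near corner at crop (388,333). I'll back off a little, go lower, and push up the second ramp.

>>> {"api": "apply_moves", "payload": {"rows": [{"tx": -0.0037,"ty": -0.0033,"tz": 0,"roll": 0,"jaw": 20},{"tx": -0.0037,"ty": -0.0033,"tz": -0.005,"roll": 0,"jaw": 20},{"tx": -0.0022,"ty": -0.002,"tz": -0.005,"roll": 0,"jaw": 20},{"tx": -0.0007,"ty": -0.0007,"tz": -0.005,"roll": 0,"jaw": 20},{"tx": 0,"ty": 0,"tz": -0.0045,"roll": 0,"jaw": 20},{"tx": 0.0007,"ty": 0.0007,"tz": -0.004,"roll": 0,"jaw": 20},{"tx": 0.0015,"ty": 0.0013,"tz": -0.0035,"roll": 0,"jaw": 20},{"tx": 0.0022,"ty": 0.002,"tz": -0.003,"roll": 0,"jaw": 20},{"tx": 0.003,"ty": 0.0027,"tz": -0.0025,"roll": 0,"jaw": 20},{"tx": 0.0037,"ty": 0.0033,"tz": -0.002,"roll": 0,"jaw": 20},{"tx": 0.0037,"ty": 0.0033,"tz": -0.002,"roll": 0,"jaw": 20}]}}

```text
time_s: 9.0
tcp_pos: [0.4771, -0.029, 0.0288]
orientation: [0.0, 0.934, 0.358, 0.0]
ft_force: [-0.6, -0.5, -0.4]
opening: 0.0203
grasp_force: 0.7
```

```bash
python3 -c "
from h import *
st()"
```

```text
9.0 tcp stand [-54.8   1.   28.8] yaw 42.0 F stand -0.73 0.05 -0.41
```

>>> {"api": "apply_moves", "payload": {"rows": [{"tx": 0.0007,"ty": 0.0007,"tz": 0.0003,"roll": 0,"jaw": 20},{"tx": 0.0015,"ty": 0.0013,"tz": 0.0007,"roll": 0,"jaw": 20},{"tx": 0.0022,"ty": 0.002,"tz": 0.001,"roll": 0,"jaw": 20},{"tx": 0.003,"ty": 0.0027,"tz": 0.0014,"roll": 0,"jaw": 20},{"tx": 0.0037,"ty": 0.0033,"tz": 0.0017,"roll": 0,"jaw": 20},{"tx": 0.0045,"ty": 0.004,"tz": 0.002,"roll": 0,"jaw": 20},{"tx": 0.0052,"ty": 0.0047,"tz": 0.0024,"roll": 0,"jaw": 20},{"tx": 0.0059,"ty": 0.0054,"tz": 0.0027,"roll": 0,"jaw": 20},{"tx": 0.0067,"ty": 0.006,"tz": 0.0027,"roll": 0,"jaw": 20},{"tx": 0.0074,"ty": 0.0067,"tz": 0.0027,"roll": 0,"jaw": 20},{"tx": 0.0074,"ty": 0.0067,"tz": 0.0027,"roll": 0,"jaw": 20}]}}

```text
time_s: 10.1
tcp_pos: [0.485, -0.022, 0.0316]
orientation: [0.0, 0.934, 0.358, 0.001]
ft_force: [-0.7, 0.2, 0.0]
opening: 0.02
grasp_force: 0.2
```

```bash
python3 -c "
from h import *
st()"
```

```text
10.1 tcp stand [-44.2   0.9  31.6] yaw 42.01 F stand -0.42 0.59 0.0
```

>>> {"api": "apply_moves", "payload": {"rows": [{"tx": 0.0007,"ty": 0.0007,"tz": 0,"roll": 0,"jaw": 20},{"tx": 0.0015,"ty": 0.0013,"tz": 0,"roll": 0,"jaw": 20},{"tx": 0.0022,"ty": 0.002,"tz": 0,"roll": 0,"jaw": 20},{"tx": 0.003,"ty": 0.0027,"tz": 0,"roll": 0,"jaw": 20},{"tx": 0.0037,"ty": 0.0033,"tz": 0,"roll": 0,"jaw": 20},{"tx": 0.0037,"ty": 0.0033,"tz": 0,"roll": 0,"jaw": 20}]}}

```text
time_s: 10.7
tcp_pos: [0.4883, -0.0189, 0.0315]
orientation: [0.0, 0.934, 0.358, 0.0]
ft_force: [-0.0, -0.7, 0.3]
opening: 0.0198
grasp_force: 0.0
```

```bash
python3 -c "
from h import *
st();print(manip.get_obs()['grasp_force'])"
```

```text
10.7 tcp stand [-39.6   1.   31.5] yaw 42.01 F stand -0.5 -0.55 0.26
0.00017123981251643272
```

>>> {"api": "apply_moves", "payload": {"rows": [{"tx": -0.0149,"ty": -0.0134,"tz": 0,"roll": 0,"jaw": 20},{"tx": -0.0372,"ty": -0.0335,"tz": 0,"roll": 0,"jaw": 20},{"tx": -0.0446,"ty": -0.0402,"tz": 0.04,"roll": 0,"jaw": 10},{"tx": -0.0446,"ty": -0.0402,"tz": 0.09,"roll": 0,"jaw": 0},{"tx": -0.0446,"ty": -0.0402,"tz": 0.14,"roll": 0,"jaw": 0},{"tx": -0.0446,"ty": -0.0402,"tz": 0.168,"roll": 0,"jaw": 0},{"tx": -0.0446,"ty": -0.0402,"tz": 0.168,"roll": 0,"jaw": 0},{"tx": -0.0446,"ty": -0.0402,"tz": 0.168,"roll": 0,"jaw": 0}]}}

```text
time_s: 11.5
tcp_pos: [0.4435, -0.0595, 0.1999]
orientation: [0.001, 0.934, 0.358, 0.001]
ft_force: [-0.6, -0.6, -0.3]
opening: -0.0002
grasp_force: 0.0
```

Run:
```python
from h import *
st()
m=camera_model("wrist");w=grab_frame("wrist")[:,:,::-1];s=grab_frame("side")[:,:,::-1];t=grab_frame("top")[:,:,::-1]
for n,i in(("w4",w),("s4",s),("t4",t)):cv2.imwrite(f"pics/{n}.png",i)
np.save("w4.npy",m,allow_pickle=True)
rs=lambda i,f:cv2.resize(i,None,fx=f,fy=f,interpolation=cv2.INTER_CUBIC)
a=rs(w[0:200,220:420],3);b=rs(s[160:285,240:365],2);b=np.vstack([b,rs(t[125:250,205:330],2)[:250],np.zeros((100,250,3),np.uint8)])[:600,:200+50]
cv2.imwrite("pics/m4.png",np.hstack([a[:,:550],b]))
for k,y,z in((-29.4,50,16),(-29.4,-50,16),(-50.4,50,16),(-50.4,-50,16),(-40,50,20),(-95,70,5),(-95,-70,5),(-95,60,12),(-95,-60,12)):print(k,y,px("wrist",W(k,y,z),m).round(1))
```

```text
11.5 tcp stand [-100.1    0.8  199.9] yaw 41.98 F stand -0.88 -0.04 -0.32
-29.4 50 [[271.9 112.2]]
-29.4 -50 [[372.  112.2]]
-50.4 50 [[272.4 132.8]]
-50.4 -50 [[371.4 132.8]]
-40 50 [[271.5 122.9]]
-95 70 [[257.3 172.9]]
-95 -70 [[386.4 172.9]]
-95 60 [[265.2 174.5]]
-95 -60 [[378.5 174.4]]
```

View pics/m4.png

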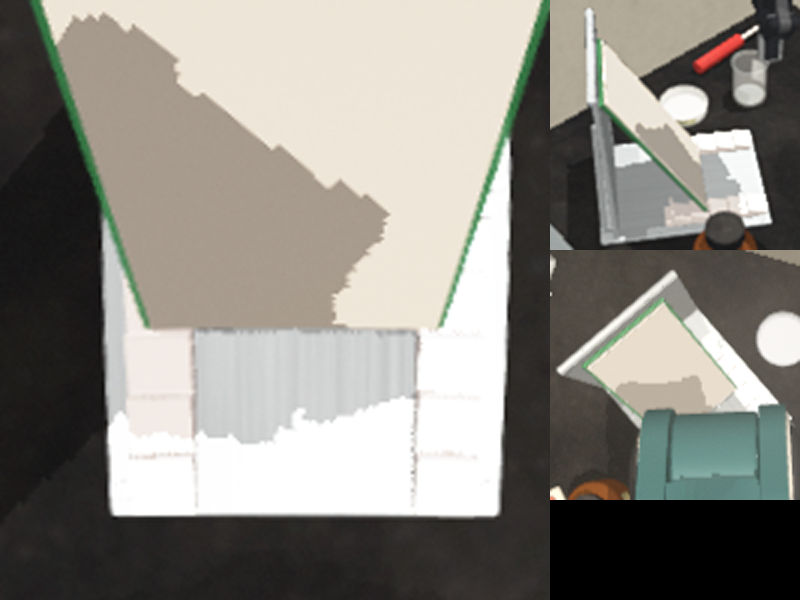

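Run:
```python
from h import *
m=np.load("w4.npy",allow_pickle=True).item();w=cv2.imread("pics/w4.png")
for y in(55,50,45,-45,-55):
    print(y,[px("wrist",W(x,y,18),m)[0].round(1).tolist() for x in(-71.4,-50.4,-29.4)], px("wrist",W(-95,y,5),m).round(1))
for c in(265,268,275,280,366,372,376):print(c,w[102:118,c].astype(int).sum(1).tolist(),"|",w[128:137,c].astype(int).sum(1).tolist(),"|",w[147:157,c].astype(int).sum(1).tolist())
```

```text
55 [[268.0, 153.5], [267.2, 133.1], [266.6, 112.4]] [[270.9 172.8]]
50 [[272.8, 153.4], [272.1, 133.0], [271.6, 112.3]] [[275.4 172.7]]
45 [[277.6, 153.4], [277.0, 132.9], [276.5, 112.1]] [[280.  172.7]]
-45 [[366.2, 153.4], [366.9, 132.9], [367.4, 112.2]] [[363.7 172.7]]
-55 [[375.9, 153.5], [376.6, 133.2], [377.3, 112.5]] [[372.8 172.8]]
265 [606, 621, 667, 708, 708, 707, 705, 708, 716, 717, 702, 702, 708, 708, 708, 708] | [707, 708, 715, 699, 676, 694, 708, 707, 708] | [765, 765, 765, 765, 735, 666, 744, 764, 765, 765]
268 [416, 387, 369, 344, 324, 333, 398, 587, 716, 719, 699, 704, 708, 708, 708, 708] | [708, 708, 715, 684, 669, 696, 708, 708, 708] | [765, 765, 765, 765, 729, 659, 744, 764, 765, 765]
275 [464, 466, 465, 467, 466, 468, 463, 525, 646, 693, 691, 705, 707, 708, 708, 708] | [707, 708, 716, 681, 678, 700, 708, 708, 708] | [765, 765, 765, 764, 705, 735, 759, 764, 765, 765]
280 [465, 465, 464, 467, 463, 464, 467, 547, 656, 690, 695, 708, 708, 708, 708, 707] | [707, 710, 716, 696, 689, 701, 708, 708, 708] | [764, 765, 765, 765, 692, 736, 759, 765, 765, 765]
366 [683, 686, 683, 643, 604, 530, 451, 670, 759, 734, 754, 765, 765, 765, 765, 765] | [765, 765, 765, 758, 743, 762, 765, 765, 765] | [765, 765, 765, 765, 736, 738, 759, 765, 765, 765]
372 [765, 765, 765, 765, 765, 765, 765, 765, 765, 722, 750, 765, 765, 765, 765, 765] | [765, 765, 762, 753, 740, 760, 765, 765, 765] | [765, 765, 765, 765, 726, 723, 757, 764, 765, 765]
376 [765, 765, 765, 765, 765, 765, 765, 765, 762, 758, 754, 765, 765, 765, 765, 765] | [765, 765, 765, 761, 732, 756, 765, 765, 765] | [765, 765, 765, 765, 762, 744, 750, 764, 765, 765]
```

The wrist view puts the foot edge at row 109.4 and the third step line at 111.7. Both ends are therefore about 2 mm past the third step, dropped in and level. Next I'll press on the top edge.

>>> {"api": "apply_moves", "payload": {"rows": [{"tx": 0,"ty": 0,"tz": 0.045,"roll": 0,"jaw": 0},{"tx": 0.033,"ty": 0.03,"tz": 0.05,"roll": 0,"jaw": 0},{"tx": 0.067,"ty": 0.06,"tz": 0.05,"roll": 0,"jaw": 0},{"tx": 0.1,"ty": 0.09,"tz": 0.05,"roll": 0,"jaw": 0},{"tx": 0.116,"ty": 0.104,"tz": 0.05,"roll": 0,"jaw": 0},{"tx": 0.116,"ty": 0.104,"tz": 0.05,"roll": 0,"jaw": 0},{"tx": 0.116,"ty": 0.104,"tz": 0.035,"roll": 0,"jaw": 0},{"tx": 0.116,"ty": 0.104,"tz": 0.025,"roll": 0,"jaw": 0},{"tx": 0.116,"ty": 0.104,"tz": 0.02,"roll": 0,"jaw": 0},{"tx": 0.116,"ty": 0.104,"tz": 0.02,"roll": 0,"jaw": 0}]}}

```text
time_s: 12.65
tcp_pos: [0.5582, 0.0437, 0.218]
orientation: [-0.0, 0.934, 0.358, -0.001]
ft_force: [-0.6, -1.2, -0.3]
opening: 0.0
grasp_force: 0.0
```

```bash
python3 -c "
from h import *
st()"
```

```text
12.65 tcp stand [ 54.1   0.8 218. ] yaw 41.93 F stand -1.28 -0.45 -0.27
```

>>> {"api": "apply_moves", "payload": {"rows": [{"tx": 0.001,"ty": 0.001,"tz": -0.001,"roll": 0,"jaw": 0},{"tx": 0.001,"ty": 0.001,"tz": -0.002,"roll": 0,"jaw": 0},{"tx": 0.001,"ty": 0.001,"tz": -0.003,"roll": 0,"jaw": 0},{"tx": 0.001,"ty": 0.001,"tz": -0.004,"roll": 0,"jaw": 0},{"tx": 0.001,"ty": 0.001,"tz": -0.0045,"roll": 0,"jaw": 0},{"tx": 0.001,"ty": 0.001,"tz": -0.005,"roll": 0,"jaw": 0}]}}

```text
time_s: 13.25
tcp_pos: [0.5604, 0.0457, 0.2144]
orientation: [0.0, 0.934, 0.358, 0.0]
ft_force: [0.0, -0.5, 0.2]
opening: -0.0002
grasp_force: 0.0
```

>>> {"api": "apply_moves", "payload": {"rows": [{"tx": 0,"ty": 0,"tz": -0.0005,"roll": 0,"jaw": 0},{"tx": 0,"ty": 0,"tz": -0.001,"roll": 0,"jaw": 0}]}}

```text
time_s: 13.45
tcp_pos: [0.5604, 0.0457, 0.2134]
orientation: [0.0, 0.934, 0.358, 0.0]
ft_force: [0.5, 0.7, 0.7]
opening: 0.0005
grasp_force: 0.0
```

>>> {"api": "apply_moves", "payload": {"rows": [{"tx": 0,"ty": 0,"tz": -0.0005,"roll": 0,"jaw": 0},{"tx": 0,"ty": 0,"tz": -0.001,"roll": 0,"jaw": 0}]}}

```text
time_s: 13.65
tcp_pos: [0.5604, 0.0457, 0.2123]
orientation: [0.0, 0.934, 0.358, -0.0]
ft_force: [0.0, 0.1, 0.2]
opening: 0.0003
grasp_force: 0.0
```

>>> {"api": "apply_moves", "payload": {"rows": [{"tx": 0,"ty": 0,"tz": -0.0005,"roll": 0,"jaw": 0},{"tx": 0,"ty": 0,"tz": -0.001,"roll": 0,"jaw": 0}]}}

```text
time_s: 13.85
tcp_pos: [0.5604, 0.0457, 0.2114]
orientation: [0.0, 0.934, 0.358, -0.0]
ft_force: [-1.0, -0.0, 1.1]
opening: 0.0
grasp_force: 0.0
```

>>> {"api": "apply_moves", "payload": {"rows": [{"tx": 0,"ty": 0,"tz": -0.0005,"roll": 0,"jaw": 0},{"tx": 0,"ty": 0,"tz": -0.001,"roll": 0,"jaw": 0}]}}

```text
time_s: 14.05
tcp_pos: [0.5604, 0.0457, 0.2104]
orientation: [0.0, 0.934, 0.358, -0.0]
ft_force: [-0.6, 1.4, -0.1]
opening: -0.0002
grasp_force: 0.0
```

>>> {"api": "apply_moves", "payload": {"rows": [{"tx": 0,"ty": 0,"tz": -0.0005,"roll": 0,"jaw": 0},{"tx": 0,"ty": 0,"tz": -0.001,"roll": 0,"jaw": 0}]}}

```text
time_s: 14.25
tcp_pos: [0.5604, 0.0457, 0.2094]
orientation: [0.0, 0.934, 0.358, 0.0]
ft_force: [-0.5, -0.2, 1.9]
opening: 0.0001
grasp_force: 0.5
```

>>> {"api": "apply_moves", "payload": {"rows": [{"tx": 0,"ty": 0,"tz": -0.0005,"roll": 0,"jaw": 0},{"tx": 0,"ty": 0,"tz": -0.001,"roll": 0,"jaw": 0}]}}

```text
time_s: 14.45
tcp_pos: [0.5605, 0.0457, 0.2089]
orientation: [0.0, 0.934, 0.358, 0.0]
ft_force: [-2.4, -0.4, 4.8]
opening: 0.0
grasp_force: 2.5
```

```bash
python3 -c "
from h import *
st()"
```

```text
14.45 tcp stand [ 57.2   0.7 208.9] yaw 41.99 F stand -2.05 1.26 4.77
```

>>> {"api": "apply_moves", "payload": {"rows": [{"tx": 0,"ty": 0,"tz": -0.0005,"roll": 0,"jaw": 0},{"tx": 0,"ty": 0,"tz": -0.0005,"roll": 0,"jaw": 0},{"tx": 0,"ty": 0,"tz": -0.0005,"roll": 0,"jaw": 0}]}}

```text
time_s: 14.75
tcp_pos: [0.5606, 0.0457, 0.2087]
orientation: [0.0, 0.934, 0.358, 0.0]
ft_force: [-2.1, -0.6, 6.3]
opening: 0.0001
grasp_force: 3.0
```

Run:
```python
from h import *
st();print(manip.get_obs()["grasp_force"])
m=camera_model("wrist");cv2.imwrite("pics/w5.png",grab_frame("wrist")[:,:,::-1])
```

```text
14.75 tcp stand [ 57.2   0.7 208.7] yaw 41.99 F stand -1.96 0.94 6.32
2.9575894586741924
```

>>> {"api": "apply_moves", "payload": {"rows": [{"tx": 0,"ty": 0,"tz": -0.0005,"roll": 0,"jaw": 0},{"tx": 0,"ty": 0,"tz": -0.0005,"roll": 0,"jaw": 0},{"tx": 0,"ty": 0,"tz": -0.0005,"roll": 0,"jaw": 0},{"tx": 0,"ty": 0,"tz": -0.0005,"roll": 0,"jaw": 0}]}}

```text
time_s: 15.2
tcp_pos: [0.5606, 0.0457, 0.2086]
orientation: [0.0, 0.934, 0.358, 0.0]
ft_force: [-2.7, -1.6, 7.8]
opening: -0.0001
grasp_force: 3.9
```

>>> {"api": "apply_moves", "payload": {"rows": [{"tx": 0,"ty": 0,"tz": 0.01,"roll": 0,"jaw": 0},{"tx": 0,"ty": 0,"tz": 0.045,"roll": 0,"jaw": 0},{"tx": -0.033,"ty": -0.03,"tz": 0.045,"roll": 0,"jaw": 0},{"tx": -0.067,"ty": -0.06,"tz": 0.045,"roll": 0,"jaw": 0},{"tx": -0.1,"ty": -0.09,"tz": 0.045,"roll": 0,"jaw": 0},{"tx": -0.117,"ty": -0.105,"tz": 0.03,"roll": 0,"jaw": 0},{"tx": -0.117,"ty": -0.105,"tz": -0.008,"roll": 0,"jaw": 0},{"tx": -0.117,"ty": -0.105,"tz": -0.008,"roll": 0,"jaw": 0},{"tx": -0.117,"ty": -0.105,"tz": -0.008,"roll": 0,"jaw": 0}]}}

```text
time_s: 16.1
tcp_pos: [0.4436, -0.0588, 0.1999]
orientation: [-0.0, 0.933, 0.359, -0.0]
ft_force: [0.4, 0.5, 1.7]
opening: 0.0
grasp_force: 0.0
```

Run:
```python
from h import *
st();m=camera_model("wrist");w=grab_frame("wrist")[:,:,::-1];cv2.imwrite("pics/w6.png",w)
cv2.imwrite("pics/w6c.png",cv2.resize(w[60:200,230:420],None,fx=4,fy=4,interpolation=cv2.INTER_CUBIC))
print(px("wrist",[W(-29.4,50,16),W(-29.4,50,18),W(-50.4,50,18),W(-95,50,5)],m).round(1).tolist())
w=w.astype(int).sum(2)
for c in(268,275,280,320,360,366,372):print(c,w[102:118,c].tolist(),"|",w[128:137,c].tolist(),"|",w[147:157,c].tolist())
```

```text
16.1 tcp stand [-99.6   1.2 199.9] yaw 42.04 F stand 0.59 0.13 1.71
[[272.8, 112.5], [272.5, 112.6], [273.0, 133.3], [276.3, 173.0]]
268 [345, 326, 314, 347, 401, 514, 636, 664, 707, 697, 697, 704, 707, 705, 706, 705] | [706, 707, 706, 685, 681, 702, 706, 708, 708] | [765, 765, 765, 765, 737, 708, 741, 761, 765, 765]
275 [464, 465, 464, 463, 462, 466, 464, 485, 573, 661, 659, 701, 706, 705, 707, 707] | [707, 705, 708, 682, 642, 669, 707, 707, 707] | [765, 765, 765, 765, 727, 736, 750, 761, 765, 765]
280 [463, 464, 466, 466, 462, 467, 464, 500, 598, 687, 693, 705, 705, 708, 707, 708] | [708, 706, 706, 647, 683, 705, 708, 708, 707] | [765, 765, 765, 758, 682, 734, 750, 762, 765, 765]
320 [458, 463, 465, 463, 460, 465, 464, 472, 491, 562, 605, 619, 619, 619, 619, 620] | [624, 623, 623, 626, 628, 624, 625, 624, 728] | [765, 765, 765, 765, 765, 765, 765, 765, 765, 765]
360 [681, 683, 683, 684, 683, 684, 683, 677, 624, 504, 483, 488, 491, 525, 608, 682] | [732, 748, 722, 627, 579, 578, 613, 646, 644] | [765, 765, 765, 765, 724, 679, 707, 758, 765, 765]
366 [684, 683, 684, 680, 683, 682, 664, 627, 666, 735, 746, 765, 765, 765, 765, 765] | [765, 765, 765, 756, 743, 758, 764, 765, 765] | [765, 765, 765, 710, 714, 691, 714, 760, 765, 765]
372 [765, 765, 765, 765, 765, 765, 765, 765, 765, 715, 703, 765, 765, 765, 765, 765] | [765, 765, 765, 753, 718, 754, 764, 765, 765] | [765, 765, 765, 765, 747, 693, 728, 761, 765, 765]
```

View pics/w6c.png

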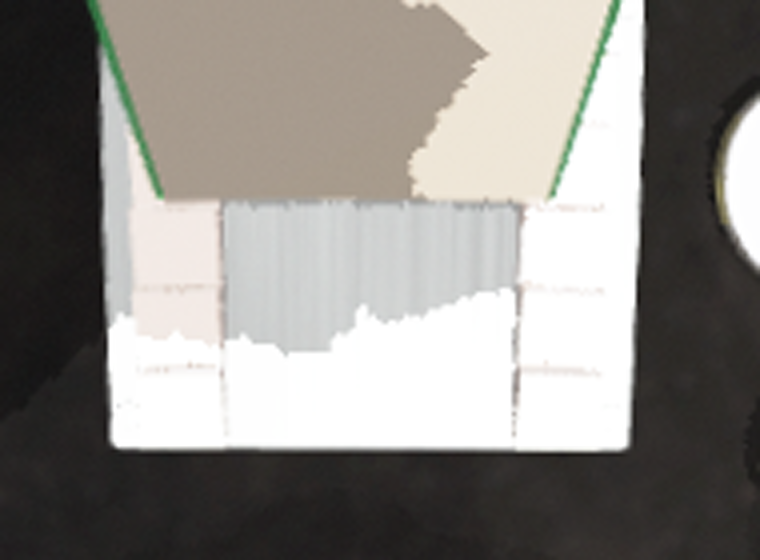

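All three step lines show in front of the plate (crop rows 207, 288 and 368). The foot edge, at row ~200, lies just behind the third one at both rails. The fingers are clear, so I'm handing in.

```bash
python3 -c "
from workcell import ticket
print(ticket.finish_job())"
```

```text
the job is handed in; nothing more can be done
None
```

The plate's foot is behind the third step at both rails, about 1–2 mm past its face by the wrist camera. I pressed the top edge with about 8 N, left the plate leaning on the panel with the arm clear, and handed the job in; no verdict was returned.

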